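# Load a copper bar into a guarded punch press with the push stick

### The job

Take the middle one of the three copper bars by length (100 mm), lay it on the punch press's infeed bed and start its front end between the guides, then use the wooden push stick behind it to feed it under the guard until it is fully home against the end stop and both sprung clips have snapped down behind it. Keep the hand itself outside the guard, put the push stick back in its leaning holder, and leave everything else on the bench where it is.

Things in the scene. Friction and masses are not known exactly. Their poses are not given: they have to be found in the camera images.
- press: Grey bench punch press, fixed. Origin on the table under the middle of the guard's mouth; +x = feed direction into the guard, +y left of the feed, z up; mm in this frame. Flat steel bed: top z 50, x -170 to 170, y +-55. Base x -20 to 280, y +-80, 42 high. Column x 185 to 270; arm over the guard from x 65, z 227 to 312, |y| < 45; air cylinder on it up to z 417.
- mouth (a point): Middle of the lower edge of the guard's mouth, on the bed (press x 0, z 50); axes as the press. Clear guard box x 0 to 167, y +-79, z up to 162; only way in: this mouth, 64 mm wide, 28 high above the bed. Two guides on the bed, 14 high, inner faces y +-22, run from x -10 to the stop; from x -10 out to x -42 they flare at 20 degrees to 66 mm.
- stop (a point): Middle of the foot of the end stop's face, on the bed (press x 158, z 50). The 100 mm bar, home, has its front here and its rear end at x 58.
- clip_left (a joint): Lift angle (rad) of the left sprung bronze clip (press y 11 to 19 mm): 0 = down, about 0.25 riding on the 10 mm bar. Hinged at x 18, 26 mm above the bed, it slopes down along the feed to a tip at x 51, 1 to 2 mm above the bed. A bar fed under it meets it at x 39 and lifts it (1 to 2 N at the tip); it drops behind the bar when the rear end is past x 56.
- clip_right (a joint): The same for the right clip (press y -11 to -19 mm). Between the two clips is a free gap of 22 mm, through which the push stick's foot passes.
- blank: The workpiece: flat copper bar 100 x 40 x 10 mm, about 0.36 kg, loose, lying flat on the bench. Origin: centre of its underside; x along its length, y across its width, z up.
- stick: Push stick of 12 mm plywood, 60 g. Origin: middle of the foot's underside; x forward along the foot, y across the thickness, z up; mm. Foot x -55 to 55, 20 high; upright pushing face x 55, z 0 to 12.5; above it a beak to x 63 that goes over the bar. Shank 22 wide leans back 25 degrees: centre line (x, z) from (-42, 15) by (-71, 77) to (-93, 124). Stands leaning 30 degrees in the holder.
- holder: Fixed steel holder of the stick. Origin on the table; +x = the way the foot points, +y = the side to which pocket and stick lean, 30 degrees from vertical. Stick home: its origin at (0, 0, 18 mm) here, against the back rest (+y side, 48 mm up the slope from the pocket's floor); front lip 28 mm; pocket 17 mm wide, 127 long inside; its end walls, 24 high, are at stick x -60 and 66.
- offcut: Bystander: copper bar 60 x 40 x 10 mm. Origin: centre of underside, x along its length.
- strip: Bystander: copper bar 150 x 30 x 10 mm. Origin: centre of underside, x along its length.
- oil: Bystander: grey bottle, 56 mm across, 150 mm high. Origin: centre of underside.
- tin: Bystander: small clear jar, 48 mm across, 50 mm high. Origin: centre of underside.
- wrench: Bystander: steel wrench, 160 mm long, lying flat.
- driver: Bystander: screwdriver, 190 mm long, lying.
- caliper: Bystander: digital caliper, 200 mm long, lying flat.
- mug: Bystander: white mug, 80 mm across, 92 mm high. Origin: centre of underside.
Things that resemble listed ones, but are neither listed nor needed, are in the scene too. Of the things that look like the stick, the larger one is meant.

How it is judged:
On the way, in this order (a step that is already met when the one before it is completed fails the run):
1. The bar lies let go on the bed, its front end between the guides and its rear end still outside the guard (x of blank in the frame of press between -0.065 and 0.03 m and y of blank in the frame of press between -0.008 and 0.008 m and z of blank in the frame of press between 0.046 and 0.055 m and angle between the x axis of blank and the x axis of press, either way round below 0.15 rad and contact force between the fingers and blank below 0.1 N), for 0.1 s.
2. The bar rides under both clips, lifting them, with the push stick pushing behind it (value of joint each of clip_left, clip_right above 0.12 rad and contact force between stick and blank above 0.2 N and x of blank in the frame of press between 0 and 0.11 m), for 0.05 s.
At the end, for the whole second after the job is handed in: The 100 mm bar lies flat between the guides, front within 3.5 mm of the end stop, both clips down behind it (under 0.08 rad); the push stick is down in its holder (within 10 mm of home, leaning 17 to 43 degrees, foot pointing as before); both at rest (x of blank in the frame of press between 0.1045 and 0.1115 m and y of blank in the frame of press between -0.005 and 0.005 m and z of blank in the frame of press between 0.046 and 0.054 m and angle between the x axis of blank and the x axis of press, either way round below 0.08 rad and value of joint each of clip_left, clip_right below 0.08 rad and x of stick in the frame of holder between -0.012 and 0.012 m and y of stick in the frame of holder between -0.012 and 0.01 m and z of stick in the frame of holder between 0.01 and 0.028 m and angle between the x axis of stick and the x axis of holder, either way round below 0.15 rad and angle between stick's own z axis and vertical between 0.3 and 0.75 rad and linear speed of each of blank, stick below 0.02 m/s); the robot touches nothing.
It fails at once if the hand reaches inside the guard (x of the grasp point in the frame of press between 0.002 and 0.165 m and y of the grasp point in the frame of press between -0.075 and 0.075 m and z of the grasp point in the frame of press below 0.155 m).
It fails at once if the fingers touch the bar once its rear end is past the mouth (x of blank in the frame of press between 0.052 and 0.12 m and y of blank in the frame of press between -0.03 and 0.03 m and z of blank in the frame of press above 0.03 m and contact force between the fingers and blank above 0.5 N).
It fails at once if any of the other things (short offcut, long strip, bottle, jar, wrench, screwdriver, caliper, mug) is shifted by more than 25 mm (distance of any of offcut, strip, oil, tin, wrench, driver, caliper, mug from where it was at the start of the episode above 0.025 m).
It fails at once if the bottle, jar or mug is knocked over (angle between any of oil, tin, mug's own z axis and vertical above 0.5 rad).
It also fails if it takes over 72 s, if anything falls off the work surface, if the arm or the gripper's body presses on something with over 40 N, if the wrist force passes 120 N, or if a joint passes its speed limit or range.

### The arm

A 6-joint arm with a two-finger parallel gripper is mounted at the origin on the work surface. World frame = base frame: x ahead of the robot, y to its left, z up, the work surface at z = 0. Lengths are in m, angles in rad, forces in N, time in s.
With the tool pointing down it reaches from about 0.375 to 0.975 m from the base axis. Payload 3.8 kg.
Tool frame: the origin (TCP) lies between the finger pads; the fingertips stand 25 mm ahead of it and the grasp point (between the pads) lies 6 mm ahead of it; z points along the fingers, x is the direction in which the jaws open and shut, and the axes are right-handed (so a half turn about z gives the same grasp; the last joint's range is limited). The gripper opens to 85 mm and grips with 20 to 120 N. Pads are 22 mm wide; open, the fingers measure 114 mm over their backs; the gripper's body (76 mm by 85 mm) begins 54 mm behind the grasp point. The pads swing forward as they close: fully open they stand 13 mm farther back than shut.
Start: joints at [1.311, 0.264, 1.604, -0, 1.274, -0.037], TCP at [0.149, 0.658, 0.256] pointing down, gripper open.
Joint ranges: [-2.63, 2.63], [-0.94, 2.18], [0.31, 2.57], [-1.31, 4.45], [0, 2.66], [-2.55, 2.55]. Speed limits (rad/s): [2.57, 2.57, 3.14, 3.14, 3.14, 3.14].

### API

Orientations are given as a unit quaternion [x, y, z, w].
In Python, from station import ctrl, cams gives the robot as it stands. The module is installed in compiled form; this text tells all that it offers. Calls block until the motion is done:
- ctrl.move_to(position, orientation): joint-space move of the TCP to a pose.
- ctrl.line_to(position, frame=None, feed=0.15, max_force=None): straight line of the TCP; frame=None keeps the orientation; feed is the mean speed in m/s. With max_force (N) it stops when the force on the tool has changed by that much, and returns True; else False.
- ctrl.move_joints(angles): joint-space move.
- ctrl.release() and ctrl.grasp(newtons=None): open the fingers fully, or close them until they stop; newtons is the grip in N (None keeps the last).
- ctrl.wait(seconds).
- ctrl.inverse_kinematics(position, orientation): joint angles nearest the present ones, or None.
- cams.grab_frame(name): name is "scene" or "top"; returns a dict with "frame" (420x560x3 uint8, red, green, blue), "range_z" (420x560 float32, m along the optical axis (not along the pixel's ray), 0 where there is no reading), "fx", "fy", "cx", "cy" (pixels), "pose" (4x4, takes a point from camera to world coordinates). Camera axes: x right, y up, looking along -z (the intrinsics and any distortion apply to the point x, -y, -z); pixel columns grow to the right and rows downward; lengths in m; the calibration is good to about 2 mm. A picture is of the moment at which its call begins.
A pose or a line that the arm cannot do raises ctrl.MotionError and nothing moves.
- ctrl.job_done(): hands the job in, once; it reports no verdict.
Readings, each from a call of its own:
- ctrl.read_clock(): time.
- ctrl.read_q(): joint angles.
- ctrl.read_joint_velocities(): joint speeds.
- ctrl.read_effort(): joint torques, N m.
- ctrl.read_tcp_pos(): TCP position.
- ctrl.read_eef_rot(): TCP orientation.
- ctrl.read_contact_force(): force on the tool from outside, world axes, zero at the start.
- ctrl.read_torque(): the same for the moment, N m.
- ctrl.read_opening(): finger opening in m.
Only numpy, scipy, OpenCV 4.12 (cv2) and the standard library are available. Lean on these libraries where they do the work, as an engineer would, in place of code of your own. Each camera call takes 0.05 s, during which the arm holds its last target. There are 200 camera calls.

## Working session

There is one attempt and no reset: what is moved stays moved. The work goes in short steps, each a Python script; the robot and the scene stay as the last script left them, time stands still between calls to the robot, and variables do not carry over. Pictures are saved under pics/ and viewed, about 8 in all and at most 12, crops included, and the job is handed in when it is done.

```bash
mkdir -p pics
python3 - <<'E'
from station import ctrl,cams
import cv2,numpy as np
for n in("scene","top"):
    f=cams.grab_frame(n); np.savez(f"pics/{n}0.npz",**f)
    cv2.imwrite(f"pics/{n}0.png",cv2.resize(f["frame"][:,:,::-1],(800,600)))
    print(n,f["fx"],f["fy"],f["cx"],f["cy"],f["pose"].round(3).tolist(),[k for k in f], (f["range_z"]>0).mean())
print(ctrl.read_clock(),ctrl.read_eef_rot())
E
```

```text
scene 546.9822344145317 546.9822344145317 276.83176871606787 209.1639812197425 [[0.397, -0.661, 0.637, 1.533], [0.918, 0.29, -0.272, -0.394], [-0.005, 0.693, 0.721, 1.127], [0.0, 0.0, 0.0, 1.0]] ['frame', 'range_z', 'fx', 'fy', 'cx', 'cy', 'pose'] 0.9947704081632653
top 416.9820105382992 416.9820105382992 271.66734918967256 211.06385264819255 [[-0.086, 0.974, -0.208, 0.329], [-0.996, -0.085, 0.013, 0.016], [-0.005, 0.209, 0.978, 1.34], [0.0, 0.0, 0.0, 1.0]] ['frame', 'range_z', 'fx', 'fy', 'cx', 'cy', 'pose'] 0.995922619047619
0.1 [ 7.81326747e-01  6.24121341e-01 -8.27565384e-04  6.17082210e-04]
```

View pics/scene0.png

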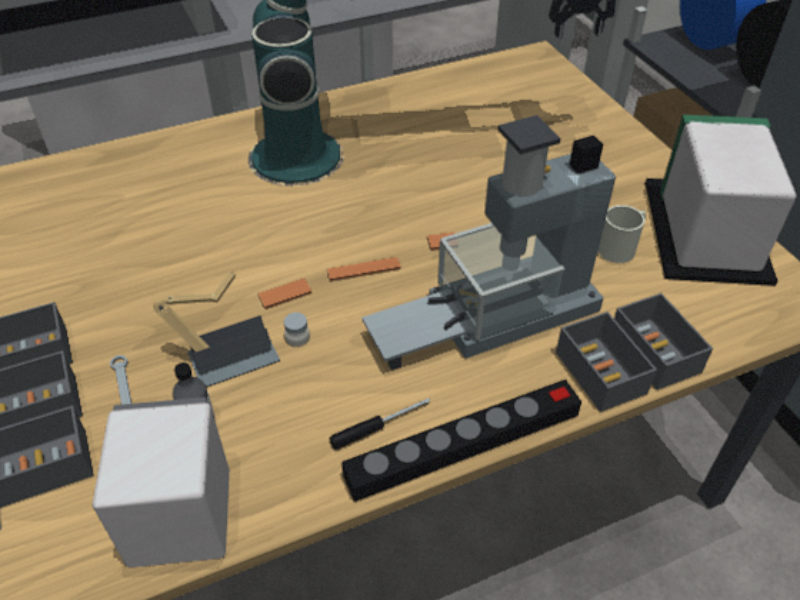

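View pics/top0.png

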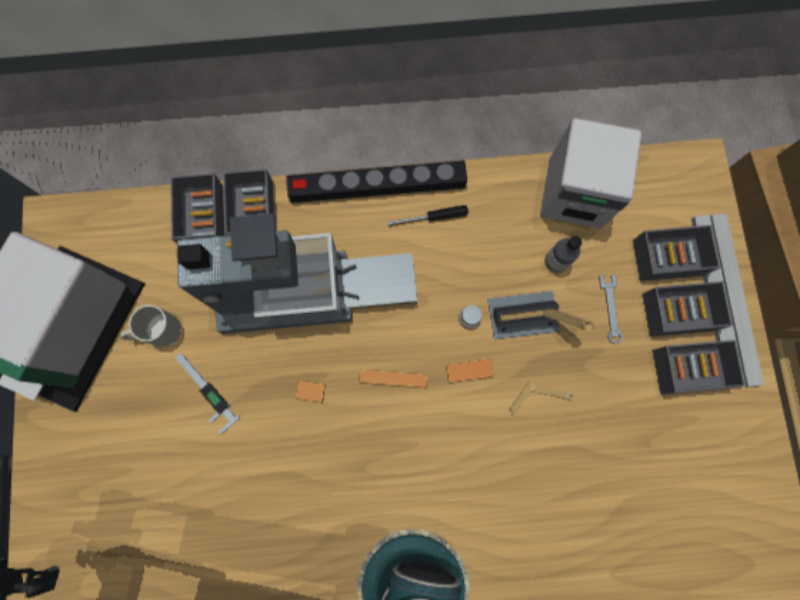

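The scene view shows the press, with its bed at (410,325). The holder and stick are at (230,345), with the shank rising to (160,305). The bars are at (285,293), (363,268) and (440,240).

In the top view, the 100 mm bar candidates are at (470,371) and (393,379), the offcut is at (310,391), the holder is at (530,315) and the bed is at (380,280). I'll measure these from depth next.

```bash
cat > h.py <<'E'
import numpy as np,cv2
from scipy.spatial.transform import Rotation as R
def cloud(f):
    z=f["range_z"]; v,u=np.mgrid[0:z.shape[0],0:z.shape[1]]
    p=np.stack([(u-f["cx"])/f["fx"]*z,-(v-f["cy"])/f["fy"]*z,-z],-1)
    return p@f["pose"][:3,:3].T+f["pose"][:3,3]
def rect(P):
    (c,s,a)=cv2.minAreaRect((P[:,:2]*1000).astype(np.float32))
    return np.round(c,1),np.round(s,1),round(a,1)
E
python3 - <<'E'
from h import *
for n in("top","scene"):
    f=dict(np.load(f"pics/{n}0.npz")); P=cloud(f); im=f["frame"]
    hsv=cv2.cvtColor(im,cv2.COLOR_RGB2HSV)
    h,s,v=[hsv[...,i].astype(int) for i in range(3)]
    tab=P[(s>60)&(abs(P[...,2])<.02)&(P[...,0]>.3)]; print(n,"table z",np.median(tab[:,2]))
    m=((h<11)&(s>130)&(P[...,0]>.3)&(P[...,2]<.03)).astype(np.uint8)
    k,L,st,_=cv2.connectedComponentsWithStats(m)
    for i in range(1,k):
        if st[i,4]>60: q=P[L==i]; print("copper",st[i].tolist(),rect(q),np.percentile(q[:,2],[5,50,95]).round(4))
    # bed
    m=((s<60)&(abs(P[...,2]-.05)<.008)&(P[...,0]>.4)).astype(np.uint8)
    k,L,st,_=cv2.connectedComponentsWithStats(m)
    for i in range(1,k):
        if st[i,4]>150: q=P[L==i]; print("z50",st[i].tolist(),rect(q),np.median(q[:,2]))
    # yellow stick pieces above table
    m=((h>11)&(h<30)&(s>60)&(P[...,2]>.012)&(P[...,2]<.25)&(P[...,0]>.4)&(P[...,1]<0)&(P[...,1]>-.6)).astype(np.uint8)
    k,L,st,_=cv2.connectedComponentsWithStats(m)
    for i in range(1,k):
        if st[i,4]>20:
            q=P[L==i]; print("wood",st[i].tolist(),q.mean(0).round(3),q[q[:,2].argmax()].round(3),q[q[:,2].argmin()].round(3))
# views of crops
a=np.load("pics/top0.npz")["frame"][190:300,330:440]; b=np.load("pics/scene0.npz")["frame"][180:280,100:200]
cv2.imwrite("pics/crop1.png",np.hstack([cv2.resize(x,(400,400),interpolation=cv2.INTER_CUBIC) for x in(a,b)])[:,:,::-1])
E
```

```text
top table z -0.0006442390221024219
z50 [201, 113, 126, 25, 1552] (array([8.976e+02, 1.000e-01]), array([ 57.4, 415. ]), 0.1) 0.0455839242833489
z50 [235, 176, 57, 48, 1780] (array([653.5,  21.6]), array([157.2, 171.6]), 0.8) 0.04920474496056093
z50 [48, 196, 37, 67, 193] (array([601.8, 642.6]), array([ 12.5, 224.8]), 63.4) 0.0493549424176416
wood [350, 216, 65, 16, 387] [ 0.533 -0.348  0.071] [ 0.501 -0.407  0.14 ] [ 0.56  -0.37   0.026]
scene table z -0.00016874922096099532
z50 [465, 129, 73, 56, 370] (array([649.4, 650. ]), array([279.6, 137.8]), 8.1) 0.04995293175675308
z50 [390, 197, 29, 16, 158] (array([710.3, 341.6]), array([38.5, 80.4]), 3.5) 0.04564448753656691
z50 [253, 198, 137, 55, 2319] (array([656.3, 103.8]), array([157.9, 341.8]), 0.0) 0.049754749874915793
z50 [435, 209, 59, 37, 263] (array([836.3, 453.8]), array([158.2,  71.7]), 31.3) 0.050662654936876717
z50 [198, 219, 17, 14, 177] (array([ 558.7, -183.5]), array([40.5, 45.8]), 84.6) 0.04936172986044385
z50 [140, 221, 44, 19, 270] (array([ 532.3, -296.7]), array([ 19.6, 113.6]), 1.1) 0.04883638422997694
z50 [429, 221,
[... 495 characters left out ...]
50 [0, 250, 44, 18, 208] (array([ 482.8, -646.2]), array([ 10.8, 104.5]), 0.2) 0.05030183194439963
z50 [240, 266, 167, 77, 2748] (array([900.8,  -2.4]), array([418.6,  55.6]), 89.9) 0.04544569163918877
z50 [0, 271, 53, 27, 249] (array([ 577., -644.]), array([ 31.8, 122.9]), 11.3) 0.04989049433107495
z50 [0, 289, 51, 21, 233] (array([ 612.3, -651. ]), array([  8.5, 114.6]), 0.4) 0.05028566828323444
z50 [0, 289, 60, 55, 311] (array([ 688.5, -626.4]), array([ 80. , 164.5]), 38.4) 0.04914074019132464
z50 [83, 354, 74, 36, 285] (array([ 912.1, -479.7]), array([ 59.2, 160. ]), 6.4) 0.04973954471378206
wood [107, 210, 39, 36, 431] [ 0.525 -0.383  0.09 ] [ 0.503 -0.407  0.14 ] [ 0.536 -0.346  0.035]
```

View pics/crop1.png

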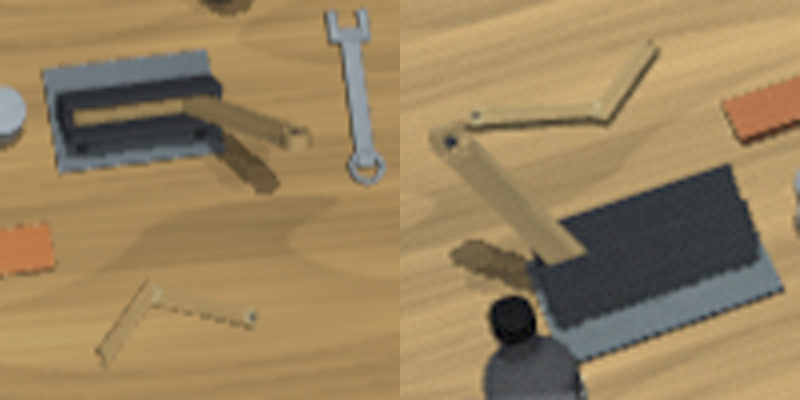

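The crop shows the large stick standing in its holder. Its shank tip is at left-crop (295,135) and right-crop (450,140), leaning towards the robot. The thinner look-alike lies flat beside it. Next I'll fix the copper mask and fit edges.

Run:
```python
from h import *
T=dict(np.load("pics/top0.npz"));print(cv2.cvtColor(T["frame"],cv2.COLOR_RGB2HSV)[[260,265,274],[329,275,217]],cv2.cvtColor(T["frame"],cv2.COLOR_RGB2HSV)[290,300])
def line(P): # y->x fit, robust
    a=np.polyfit(P[:,1],P[:,0],1); r=abs(P[:,0]-np.polyval(a,P[:,1])); k=r<np.median(r)*3+1e-4
    return np.polyfit(P[k,1],P[k,0],1)
for n in("top","scene"):
    f=dict(np.load(f"pics/{n}0.npz")); P=cloud(f); hsv=cv2.cvtColor(f["frame"],cv2.COLOR_RGB2HSV)
    h,s,v=[hsv[...,i].astype(int) for i in range(3)]
    m=(((h<=9)|(h>172))&(s>110)&(v>80)&(P[...,0]>.3)&(P[...,0]<.6)&(abs(P[...,2])<.03)).astype(np.uint8)
    k,L,st,_=cv2.connectedComponentsWithStats(m)
    for i in range(1,k):
        if st[i,4]>60: q=P[(L==i)&(P[...,2]>.006)]; print(n,"copper",st[i].tolist(),rect(q) if len(q)>5 else len(q),np.percentile(P[L==i][:,2],[5,50,95]).round(4))
    # bed outside the mouth
    b=P[(s<70)&(abs(P[...,2]-.05)<.004)&(P[...,0]>.55)&(P[...,0]<.75)&(P[...,1]<.05)&(P[...,1]>-.12)]
    print(n,"bed",rect(b),np.median(b[:,2]),len(b))
    by=np.round(b[:,1]/.004).astype(int)
    for side,fn in(("lo",np.min),("hi",np.max)):
        E=np.array([[fn(b[by==i,0]),i*.004] for i in np.unique(by) if (by==i).sum()>8]); E=E[E[:,1]<.02]
        a=line(E); print(side,a.round(4), "x at y=0",a[1].round(4))
    print("rear end y",[np.percentile(b[abs(b[:,0]-x)<.006,1],1).round(4) for x in(.62,.65,.68)])
    # jar, bottle, mug, guard, mouth
    for nm,(x0,x1,y0,y1,z0,z1) in dict(guardtop=(.5,.8,0,.35,.152,.172),bottle=(.5,.75,-.5,-.2,.1,.17),jar=(.45,.65,-.25,-.1,.04,.06),mug=(.45,.75,.4,.7,.07,.1),hold=(.5,.64,-.4,-.2,.003,.012),cyl=(.5,.8,.1,.4,.40,.43)).items():
        q=P[(P[...,0]>x0)&(P[...,0]<x1)&(P[...,1]>y0)&(P[...,1]<y1)&(P[...,2]>z0)&(P[...,2]<z1)&((s<60)|(nm!="hold"))]
        print(n,nm,len(q),rect(q) if len(q)>5 else "")
    q=P[(P[...,0]>.48)&(P[...,0]<.62)&(P[...,1]>-.4)&(P[...,1]<-.2)&(P[...,2]>.015)&(P[...,2]<.1)&(s<60)]
    print("holder walls",len(q),rect(q),np.percentile(q[:,2],[50,90,99]))
    g=(h>11)&(h<30)&(s>60)&(P[...,0]>.4)&(P[...,0]<.62)&(P[...,1]<-.2)&(P[...,1]>-.5)&(P[...,2]>.012)
    q=P[g]; 
    for z in np.arange(.015,.15,.01):
        w=q[abs(q[:,2]-z)<.005]
        if len(w)>3: print(z.round(3),len(w),w.mean(0).round(4),"x",w[:,0].min().round(3),w[:,0].max().round(3),"y",w[:,1].min().round(3),w[:,1].max().round(3))
```

```text
[[ 13 155 188]
 [ 14 146 188]
 [ 14 146 188]] [ 18 118 175]
top bed (array([653.8,  -6.9]), array([110.3, 114.3]), 0.5) 0.04949623691733107 1047
lo [-0.0043  0.6006] x at y=0 0.6006
hi [0.0022 0.7071] x at y=0 0.7071
rear end y [np.float64(-0.0619), np.float64(-0.0616), np.float64(-0.0615)]
top guardtop 2031 (array([651.9, 227. ]), array([163.1, 243.7]), 0.6)
top bottle 351 (array([ 637., -411.]), array([ 96.9, 270.9]), 69.7)
top jar 185 (array([ 552.1, -206.2]), array([93.2, 41.6]), 77.3)
top mug 652 (array([561. , 577.9]), array([162.8, 236.4]), 62.8)
top hold 526 (array([ 556.1, -306.2]), array([ 94.8, 149.9]), 2.3)
top cyl 981 (array([652.1, 214. ]), array([73.5, 72.9]), 0.1)
holder walls 450 (array([ 549.7, -287.8]), array([ 55.8, 175.1]), 1.6) [0.04472039 0.0546751  0.05874988]
0.015 12 [ 0.4375 -0.2152  0.013 ] x 0.404 0.456 y -0.3 -0.202
0.025 5 [ 0.5489 -0.3083  0.0284] x 0.545 0.56 y -0.37 -0.257
0.035 134 [ 0.5503 -0.2997  0.0354] x 0.541 0.559 y -0.37 -0.247
0.045 28 [ 0.5506 -0.3283  0.0452] x 0.538 0.557 y -0.374 -0.245
0.055 27 [ 0.5464 -0.3477  0.054 ] x 0.532 0.557 y
[... 1298 characters left out ...]
4368 -0.2202  0.0141] x 0.402 0.459 y -0.308 -0.203
0.045 38 [ 0.5451 -0.3484  0.0467] x 0.519 0.558 y -0.378 -0.204
0.055 58 [ 0.5396 -0.3497  0.0551] x 0.518 0.556 y -0.378 -0.243
0.065 42 [ 0.5396 -0.369   0.0654] x 0.531 0.548 y -0.384 -0.356
0.075 48 [ 0.533  -0.3755  0.0752] x 0.523 0.541 y -0.389 -0.362
0.085 39 [ 0.528  -0.3807  0.0851] x 0.517 0.535 y -0.395 -0.369
0.095 52 [ 0.5215 -0.3861  0.095 ] x 0.511 0.532 y -0.403 -0.373
0.105 40 [ 0.5172 -0.3922  0.1053] x 0.51 0.525 y -0.405 -0.381
0.115 48 [ 0.511  -0.3977  0.115 ] x 0.501 0.518 y -0.411 -0.385
0.125 39 [ 0.5064 -0.4027  0.1242] x 0.499 0.514 y -0.416 -0.389
0.135 39 [ 0.4995 -0.4065  0.1333] x 0.488 0.508 y -0.417 -0.394
```

Run:
```python
from h import *
for n in("top","scene"):
    f=dict(np.load(f"pics/{n}0.npz")); P=cloud(f); hsv=cv2.cvtColor(f["frame"],cv2.COLOR_RGB2HSV)
    h,s,v=[hsv[...,i].astype(int) for i in range(3)]
    m=((h<=15)&(s>132)&(P[...,0]>.3)&(P[...,0]<.6)&(abs(P[...,2])<.03)).astype(np.uint8)
    m=cv2.morphologyEx(m,cv2.MORPH_OPEN,np.ones((3,3)))
    k,L,st,_=cv2.connectedComponentsWithStats(m)
    for i in range(1,k):
        if st[i,4]>60: q=P[(L==i)&(P[...,2]>.005)]; print(n,"copper",st[i].tolist(),rect(q) if len(q)>5 else len(q),q.mean(0).round(4),np.percentile(P[L==i][:,2],[5,50,95]).round(4))
    w=(h>11)&(h<30)&(s>60)
    B=(P[...,0]>.48)&(P[...,0]<.62)&(P[...,1]<-.2)&(P[...,1]>-.4)
    q=P[w&B&(abs(P[...,2]-.035)<.004)&(P[...,1]>-.36)]
    if len(q)>20:
        print("foot top",len(q),np.polyfit(q[:,1],q[:,0],1).round(4),q.mean(0).round(4),q[:,1].min(),q[:,1].max())
    q=P[B&(s<70)&(abs(P[...,2]-.05)<.012)&(P[...,0]<.55)]
    by=np.round(q[:,1]/.004)
    E=np.array([[i*.004,q[by==i,0].min()] for i in np.unique(by) if (by==i).sum()>3]); print("backrest",np.polyfit(E[2:-2,0],E[2:-2,1],1).round(4),E[0],E[-1])
    q=P[B&(s<70)&(abs(P[...,2]-.006)<.006)&(P[...,0]>.57)]
    by=np.round(q[:,1]/.004)
    E=np.array([[i*.004,q[by==i,0].max()] for i in np.unique(by) if (by==i).sum()>1]); 
    if len(E)>6: print("plate edge",np.polyfit(E[2:-2,0],E[2:-2,1],1).round(4),E[0],E[-1])
    q=P[B&(P[...,2]>.10)&(s<60)]; print(len(q))
    q=P[(v<110)&(s<80)&(P[...,0]>.55)&(P[...,0]<.7)&(P[...,1]<-.3)&(P[...,1]>-.42)&(P[...,2]>.08)&(P[...,2]<.16)]; print("bottle",len(q),rect(q),q.max(0))
```

```text
top copper [313, 252, 32, 15, 378] (array([ 440.6, -169.3]), array([39.3, 97.4]), 2.0) [ 0.44   -0.1698  0.0096] [0.0042 0.0094 0.0132]
top copper [252, 259, 47, 12, 388] (array([438. ,   1.6]), array([147.6,  27.7]), 80.6) [0.4378 0.002  0.0095] [0.0045 0.009  0.0135]
top copper [208, 267, 19, 14, 205] (array([425.4, 187.5]), array([57.6, 37.4]), 76.0) [0.4252 0.189  0.0091] [0.0038 0.0085 0.013 ]
foot top 113 [-0.0414  0.5376] [ 0.5499 -0.2977  0.0351] -0.35656727202613614 -0.24678333549590872
backrest [-0.0368  0.5149] [-0.352       0.52669315] [-0.24        0.52342026]
plate edge [-0.0309  0.5932] [-0.38        0.59438981] [-0.232       0.59893927]
0
bottle 275 (array([ 671.3, -392.8]), array([53.3, 42.4]), 20.9) [ 0.69924984 -0.37118984  0.15515791]
scene copper [300, 164, 8, 11, 69] (array([421.5, 169.1]), array([21.5, 44.8]), 63.8) [0.4211 0.1697 0.0098] [0.0047 0.0095 0.014 ]
scene copper [230, 181, 50, 15, 367] (array([436.5,   2.1]), array([147.7,  36.4]), 79.2) [ 0.4382 -0.0013  0.0099] [0.0054 0.0098 0.0143]
scene copper [182, 196, 36, 19, 362] (array([ 439.7, -169.7]), array([ 47.6, 100.4]), 4.4) [ 0.4409 -0.1698  0.0102] [0.0059 0.01   0.014 ]
backrest [-0.0325  0.5149] [-0.352       0.52792352] [-0.24        0.52206658]
plate edge [-0.0435  0.5885] [-0.38        0.58391893] [-0.2        0.5717692]
0
bottle 358 (array([ 680.7, -397. ]), array([38. , 47.3]), 23.6) [ 0.6991521  -0.37463628  0.15388959]
```

Measured values, all consistent with the given sizes and heights:

| Item | World position (m) | Yaw |
|---|---|---|
| Bar (97–100 × 40) | (0.440, -0.170) | ≈ 92.5° |
| Press origin | (0.6544, 0.104) | 90.4° |
| Holder | (0.560, -0.310) | 92° |

I'll pick the bar now.

```bash
cat >> h.py <<'E'
from station import ctrl,cams
def fr(x,y,deg):
    T=np.eye(4); T[:3,:3]=R.from_euler('z',deg,degrees=True).as_matrix(); T[:2,3]=x,y; return T
PRESS=fr(.6536,.104,90.43); HOLD=fr(.5603,-.310,92.1); BLANK=fr(.4402,-.1697,92.5)
def pose(T,p,zl=(0,0,-1),xl=(0,1,0)):
    """TCP pose: grasp point p, tool z/x directions, all in frame T."""
    z=np.array(zl,float);x=np.array(xl,float); M=T[:3,:3]@np.c_[x,np.cross(z,x),z]
    g=T[:3,:3]@np.array(p)+T[:3,3]
    return (g-.006*M[:,2]), R.from_matrix(M).as_quat()
def go(T,p,zl=(0,0,-1),xl=(0,1,0),line=False,**k):
    P,q=pose(T,p,zl,xl)
    c=[q,(R.from_quat(q)*R.from_euler('z',180,degrees=True)).as_quat()]
    cur=R.from_quat(ctrl.read_eef_rot()); c.sort(key=lambda o:(R.from_quat(o).inv()*cur).magnitude())
    if line: return ctrl.line_to(P,frame=c[0],**k)
    for o in c:
        if ctrl.inverse_kinematics(P,o) is not None: return ctrl.move_to(P,o)
    raise SystemExit("no IK")
def stat(s=""): print(s,round(ctrl.read_clock(),2),ctrl.read_tcp_pos().round(4) if hasattr(ctrl.read_tcp_pos(),'round') else ctrl.read_tcp_pos(),"F",np.round(ctrl.read_contact_force(),1),"op",round(float(ctrl.read_opening()),4),"q",np.round(ctrl.read_q(),2))
E
cat > k.py <<'E'
from h import *
ctrl.move_to([.10,.44,.28],ctrl.read_eef_rot()); stat("retract")
go(BLANK,(-.018,0,.12)); stat("above")
go(BLANK,(-.018,0,.020),line=True,feed=.12,max_force=8); stat("down")
ctrl.grasp(60); stat("grip")
go(BLANK,(-.018,0,.15),line=True); stat("up")
f=cams.grab_frame("scene"); cv2.imwrite("pics/s1.png",cv2.resize(f["frame"][90:290,80:400,::-1],(800,500)))
E
python3 k.py
```

```text
retract 1.0 [0.1003 0.441  0.2805] F [-0.8  0.1 -1.1] op 0.0855 q [ 1.29 -0.18  2.02 -0.    1.3  -0.06]
above 3.58 [ 0.4414 -0.1871  0.1262] F [-0.4 -0.1 -0.7] op 0.0854 q [-0.45  0.02  2.14  0.    0.98 -0.5 ]
down 4.57 [ 0.4417 -0.1879  0.0266] F [ 0.6 -0.1  0. ] op 0.0854 q [-0.45  0.17  2.2   0.    0.77 -0.5 ]
grip 5.07 [ 0.4415 -0.188   0.0268] F [-1.8  0.5  4.8] op 0.0379 q [-0.45  0.17  2.2  -0.    0.77 -0.5 ]
up 6.08 [ 0.4399 -0.1872  0.1546] F [-0.2 -0.1 -3.4] op 0.0382 q [-0.45 -0.02  2.12  0.    1.05 -0.5 ]
```

View pics/s1.png

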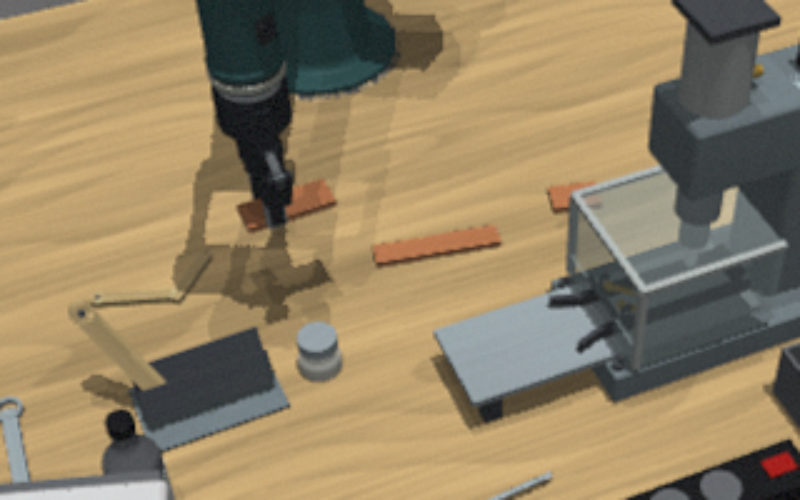

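The bar is held level at crop (287,205). Next I'll lay it on the bed and slide it into the flare.

```bash
cat > k.py <<'E'
from h import *
go(PRESS,(-.098,0,.16)); stat("above")
print(go(PRESS,(-.098,0,.0705),line=True,feed=.08,max_force=6)); stat("down")
p=ctrl.read_tcp_pos(); z=p[2]-.006
print(go(PRESS,(-.073,0,z),line=True,feed=.05,max_force=12)); stat("slid")
ctrl.release(); ctrl.wait(.2); stat("rel")
p=PRESS[:3,:3].T@(np.array(ctrl.read_tcp_pos())-PRESS[:3,3]); print("press",p.round(4))
go(PRESS,(p[0],0,.20),line=True)
go(HOLD,(-.074,.10,.24)); stat("away")
for n in("scene","top"):
    f=cams.grab_frame(n); np.savez(f"pics/{n}2.npz",**f)
    P=cloud(f); hsv=cv2.cvtColor(f["frame"],cv2.COLOR_RGB2HSV)
    m=(hsv[...,0]<=15)&(hsv[...,1]>120)&(abs(P[...,2]-.06)<.004)&(P[...,0]>.6)&(P[...,0]<.72)&(P[...,1]<.15)&(P[...,1]>-.1)
    q=(P[m]-PRESS[:3,3])@PRESS[:3,:3]; print(n,len(q),rect(q),np.median(q[:,2]))
a=np.load("pics/scene2.npz")["frame"][150:270,240:400]; cv2.imwrite("pics/s2.png",cv2.resize(a[:,:,::-1],(640,480),interpolation=cv2.INTER_CUBIC))
E
python3 k.py
```

```text
above 7.24 [0.6532 0.005  0.1652] F [-1.1  0.4 -3.8] op 0.0382 q [-0.03  0.29  1.74 -0.    1.11 -0.04]
True
down 8.29 [0.6535 0.0061 0.0769] F [0.2 0.4 5.9] op 0.0379 q [-0.03  0.38  1.8  -0.    0.96 -0.04]
False
slid 8.95 [0.6542 0.0324 0.077 ] F [0.8 3.6 2. ] op 0.0379 q [0.01 0.38 1.8  0.   0.96 0.  ]
rel 9.68 [0.6542 0.0309 0.077 ] F [-0.2  0.5 -0.3] op 0.0855 q [ 0.01  0.38  1.8  -0.    0.96  0.  ]
press [-0.0731 -0.      0.077 ]
away 12.38 [ 0.4637 -0.3868  0.2458] F [-0.5  0.3 -1. ] op 0.0853 q [-0.74  0.14  1.77  0.    1.23 -0.77]
scene 392 (array([-54.3,   0.6]), array([102.3,  46.1]), 4.1) 0.059840432759012185
top 313 (array([-53.2,   0.9]), array([97.4, 39.2]), 0.5) 0.059470373918427244
```

View pics/s2.png

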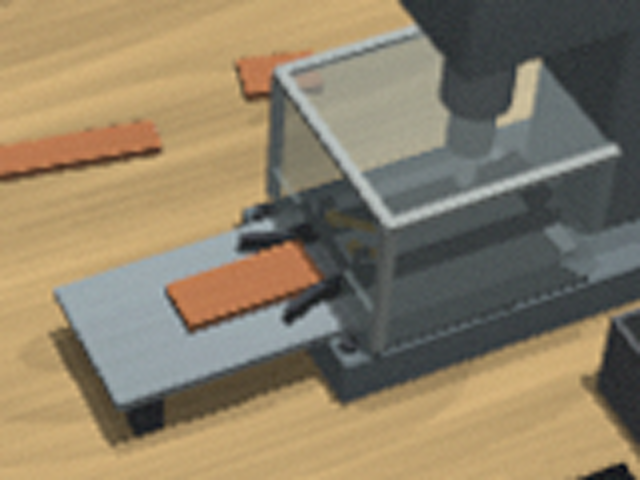

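The bar lies at press x ≈ -54, y ≈ 0.7, with its front between the guides. Next is the stick, starting with an IK check of all its poses.

```bash
cat >> h.py <<'E'
HOLD=fr(.558,-.310,92.1)
def tr(x,y,z): T=np.eye(4); T[:3,3]=x,y,z; return T
RX=np.eye(4); RX[:3,:3]=R.from_euler('x',-30,degrees=True).as_matrix()
HOME=HOLD@tr(0,0,.018)@RX       # stick frame when home
G=np.array([-.074,0,.084])      # grasp point in stick frame
E
cat > k.py <<'E'
from h import *
for T in(HOME,HOME@tr(0,0,.1),HOLD@tr(0,0,.15),PRESS@tr(-.19,0,.15),PRESS@tr(-.19,0,.0525),PRESS@tr(.003,0,.0525)):
    P,q=pose(T,G); q2=(R.from_quat(q)*R.from_euler('z',180,degrees=True)).as_quat()
    print(P.round(3),[None if s is None else np.round(s,2) for s in(ctrl.inverse_kinematics(P,q),ctrl.inverse_kinematics(P,q2))])
go(HOME@tr(0,0,.09),G); stat("pre")
print(go(HOME,G,line=True,feed=.12,max_force=10)); stat("at")
ctrl.grasp(50); stat("grip")
print(go(HOME@tr(0,0,.10),G,line=True,feed=.1,max_force=25)); stat("out")
f=cams.grab_frame("scene"); np.savez("pics/scene3.npz",**f); cv2.imwrite("pics/s3.png",cv2.resize(f["frame"][120:300,60:300,::-1],(800,600)))
E
python3 k.py
```

```text
[ 0.516 -0.386  0.096] [array([-0.88,  0.21,  2.09,  0.73,  0.64,  1.67]), array([-0.88,  0.21,  2.09,  0.73,  0.64, -1.47])]
[ 0.466 -0.387  0.183] [array([-0.96,  0.03,  2.1 ,  0.62,  0.81,  1.75]), array([-0.96,  0.03,  2.1 ,  0.62,  0.81, -1.39])]
[ 0.561 -0.384  0.24 ] [array([-0.64,  0.28,  1.61, -0.  ,  1.25,  2.47]), array([-0.64,  0.28,  1.61, -0.  ,  1.25, -0.67])]
[ 0.656 -0.16   0.24 ] [None, array([-0.28,  0.27,  1.62, -0.  ,  1.25, -0.28])]
[ 0.656 -0.16   0.143] [None, array([-0.28,  0.35,  1.71, -0.  ,  1.08, -0.28])]
[0.654 0.033 0.143] [None, array([ 0.01,  0.32,  1.76, -0.  ,  1.07,  0.  ])]
pre 13.13 [ 0.4711 -0.3872  0.1745] F [ 0.3 -0.2  0.1] op 0.0851 q [-0.95  0.05  2.1   0.63  0.79 -1.39]
False
at 14.03 [ 0.5162 -0.3859  0.0965] F [0.2 0.4 0.1] op 0.0851 q [-0.88  0.21  2.09  0.73  0.64 -1.47]
grip 14.69 [ 0.5162 -0.3858  0.0966] F [0.4 0.2 2.5] op 0.0116 q [-0.88  0.21  2.09  0.73  0.64 -1.47]
False
out 15.84 [ 0.4656 -0.387   0.1817] F [-0.3  0.  -0.6] op 0.0114 q [-0.96  0.04  2.1   0.62  0.81 -1.39]
```

View pics/s3.png

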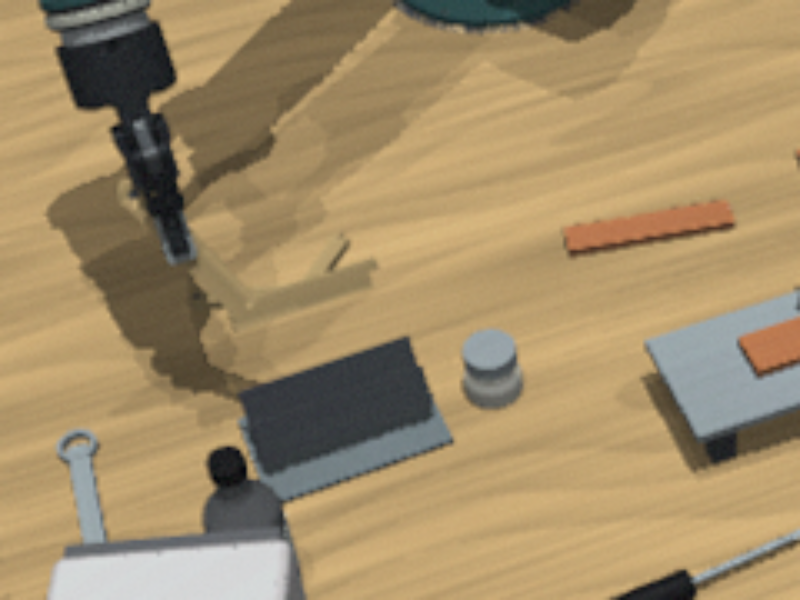

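The stick came out cleanly, with the foot at crop (310,290). I'll turn it upright behind the bar and measure the foot there.

```bash
cat > k.py <<'E'
from h import *
go(HOLD@tr(0,.02,.15),G)
S=PRESS@tr(-.185,0,.10)
go(S,G); stat("behind bar")
for n in("scene","top"):
    f=cams.grab_frame(n); np.savez(f"pics/{n}4.npz",**f)
    P=(cloud(f)-S[:3,3])@S[:3,:3]; hsv=cv2.cvtColor(f["frame"],cv2.COLOR_RGB2HSV); h,s=hsv[...,0],hsv[...,1]
    m=(h>11)&(h<30)&(s>50)&(abs(P[...,0])<.12)&(abs(P[...,1])<.03)&(P[...,2]>-.02)&(P[...,2]<.07)
    q=P[m]; print(n,len(q))
    ft=q[(q[:,2]<.03)]; print("x",np.percentile(ft[:,0],[1,99]).round(4),"y",np.percentile(ft[:,1],[2,50,98]).round(4),"z",np.percentile(ft[:,2],[1,5,95]).round(4))
    for a in np.arange(-.05,.06,.02):
        w=q[abs(q[:,0]-a)<.01]; w=w[w[:,2]<.032]
        if len(w)>4: print(a.round(2),"z",w[:,2].min().round(4),w[:,2].max().round(4),"y",w[:,1].mean().round(4))
a=np.load("pics/scene4.npz")["frame"][120:300,140:380]; cv2.imwrite("pics/s4.png",cv2.resize(a[:,:,::-1],(800,600)))
E
python3 k.py
```

```text
behind bar 17.62 [ 0.6547 -0.1565  0.1901] F [ 0.5  0.9 -0.4] op 0.0115 q [-0.27  0.31  1.68 -0.    1.16 -0.28]
scene 483
x [-0.0582  0.0582] y [-0.0076 -0.0034  0.0071] z [-0.0025  0.0013  0.0243]
-0.05 z -0.0037 0.0302 y -0.004
-0.03 z -0.0031 0.0295 y -0.0023
-0.01 z -0.0043 0.0226 y -0.002
0.01 z -0.0015 0.0228 y -0.0019
0.03 z -0.0009 0.0221 y -0.0015
0.05 z 0.0018 0.0235 y -0.0015
top 143
x [-0.0273  0.0609] y [-0.0057  0.0019  0.0072] z [-0.0007  0.0055  0.0225]
-0.03 z 0.0032 0.0208 y 0.0009
-0.01 z -0.0035 0.0246 y 0.002
0.01 z -0.0017 0.0232 y 0.0023
0.03 z 0.0124 0.0221 y 0.0006
0.05 z 0.0122 0.0251 y 0.0015
```

View pics/s4.png

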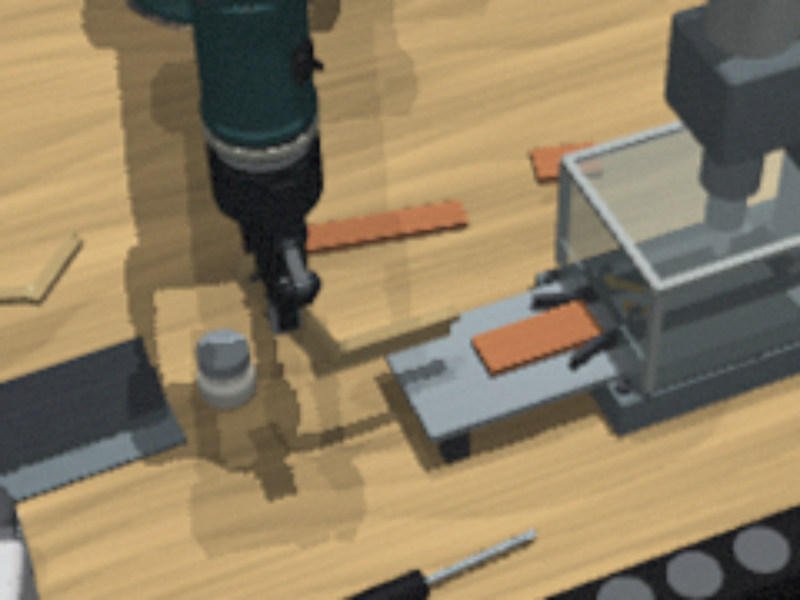

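The stick is upright, level and centred to within 2 mm. I'll grip it harder, touch down lightly, then push.

```bash
cat > k.py <<'E'
from h import *
ctrl.grasp(110)
ps=lambda: PRESS[:3,:3].T@(np.array(ctrl.read_tcp_pos())-PRESS[:3,3])-G+[0,0,-.006]   # stick origin, press frame
print(go(PRESS@tr(-.185,0,.056),G,line=True,feed=.1))
print(go(PRESS@tr(-.185,0,.046),G,line=True,feed=.02,max_force=3)); print("touch",ps().round(4)); stat()
z=max(ps()[2],.048)+.0015
go(PRESS@tr(-.185,0,z),G,line=True,feed=.02)
t=go(PRESS@tr(-.10,0,z),G,line=True,feed=.06,max_force=15); print(t,ps().round(4)); stat()
if not t:
  for x in np.arange(-.08,-.001,.02):
    t=go(PRESS@tr(x,0,z),G,line=True,feed=.06,max_force=20); print(t,ps().round(4),np.round(ctrl.read_contact_force(),1))
    if t: break
  if not t:
    t=go(PRESS@tr(.009,0,z),G,line=True,feed=.02,max_force=9); print("home",t,ps().round(4)); stat()
for n in("scene","top"): np.savez(f"pics/{n}5.npz",**cams.grab_frame(n))
a=np.load("pics/scene5.npz")["frame"][130:260,250:420]; cv2.imwrite("pics/s5.png",cv2.resize(a[:,:,::-1],(784,600),interpolation=cv2.INTER_CUBIC))
E
python3 k.py
```

```text
False
True
touch [-0.1853 -0.0008  0.0505]
 18.93 [ 0.6564 -0.1553  0.1405] F [-0.3  0.1  4.7] op 0.0104 q [-0.27  0.35  1.71  0.    1.07 -0.28]
False [-0.1012 -0.0004  0.0526]
 20.8 [ 0.6553 -0.0712  0.1426] F [-0.4 -5.8  0.5] op 0.0107 q [-0.14  0.32  1.75 -0.    1.07 -0.15]
False [-0.0796 -0.0001  0.0519] [ 0.4 -1.9 -0.7]
False [-0.0598  0.      0.0518] [ 1.  -1.6 -1.5]
False [-0.0398  0.      0.0518] [ 0.1 -2.7 -0.3]
False [-0.0198  0.0001  0.0518] [ 0.6 -1.9 -1.9]
home True [0.0039 0.0001 0.052 ]
 23.91 [0.654  0.0339 0.142 ] F [ 1.5 -1.  -0.9] op 0.0108 q [ 0.02  0.32  1.76 -0.    1.07  0.01]
```

View pics/s5.png

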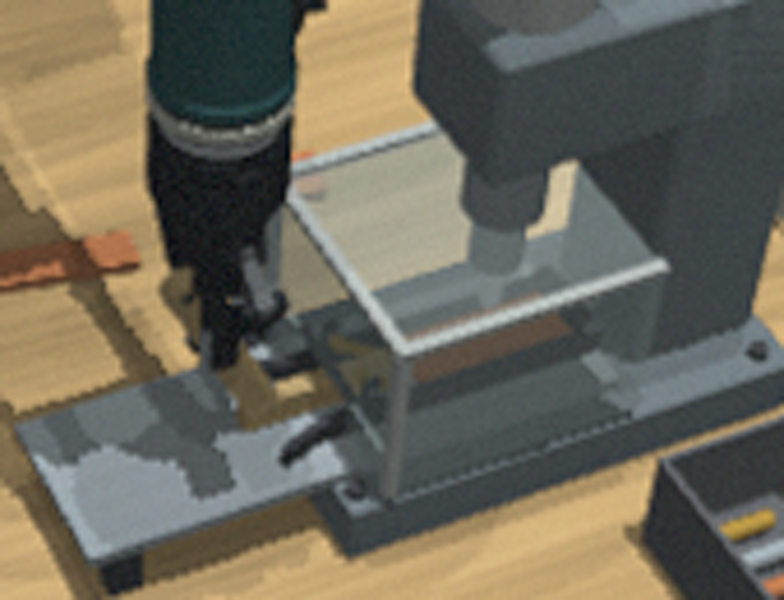

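The bar is visible inside the guard at crop (500,335). The force stop came at stick x = 3.9 mm, against an expected 3 mm. I'll confirm with a second push, withdraw, look, and then return the stick.

```bash
cat > k.py <<'E'
from h import *
ps=lambda: PRESS[:3,:3].T@(np.array(ctrl.read_tcp_pos())-PRESS[:3,3])-G+[0,0,-.006]
z=.0522
t=go(PRESS@tr(.012,0,z),G,line=True,feed=.015,max_force=14); print("again",t,ps().round(4),np.round(ctrl.read_contact_force(),1))
go(PRESS@tr(-.19,0,z),G,line=True,feed=.12)
go(PRESS@tr(-.19,0,.13),G,line=True)
go(HOLD@tr(0,.02,.15),G); stat("clear")
for n in("scene","top"):
    f=cams.grab_frame(n); np.savez(f"pics/{n}6.npz",**f)
    hsv=cv2.cvtColor(f["frame"],cv2.COLOR_RGB2HSV); h,s=hsv[...,0].astype(int),hsv[...,1].astype(int)
    # cast rays on plane z=.06
    v,u=np.mgrid[0:420,0:560]; d=np.stack([(u-f["cx"])/f["fx"],-(v-f["cy"])/f["fy"],-np.ones(u.shape)],-1)@f["pose"][:3,:3].T
    o=f["pose"][:3,3]; W=o+d*((.06-o[2])/d[...,2])[...,None]; Q=(W-PRESS[:3,3])@PRESS[:3,:3]
    m=(h<=15)&(s>70)&(abs(Q[...,1])<.03)&(Q[...,0]>.02)&(Q[...,0]<.18)
    q=Q[m]; print(n,len(q),q.size and (rect(q),np.percentile(q[:,0],[1,50,99]).round(4)))
a=np.load("pics/scene6.npz")["frame"][150:250,300:420]; b=np.load("pics/top6.npz")["frame"][160:240,150:246]
cv2.imwrite("pics/s6.png",np.hstack([cv2.resize(x,(400,333),interpolation=cv2.INTER_CUBIC) for x in(a,b)])[:,:,::-1])
E
python3 k.py
```

```text
again True [0.0044 0.0003 0.0522] [-0.3 -2.5  1.5]
clear 27.85 [ 0.541  -0.3837  0.2392] F [ 1.4  0.6 -0.1] op 0.0104 q [-0.65  0.25  1.65  0.    1.24 -0.69]
scene 77 ((array([106.5,  -8.2]), array([12.2, 95.7]), 89.9), array([0.06  , 0.1049, 0.154 ]))
top 0 0
```

View pics/s6.png

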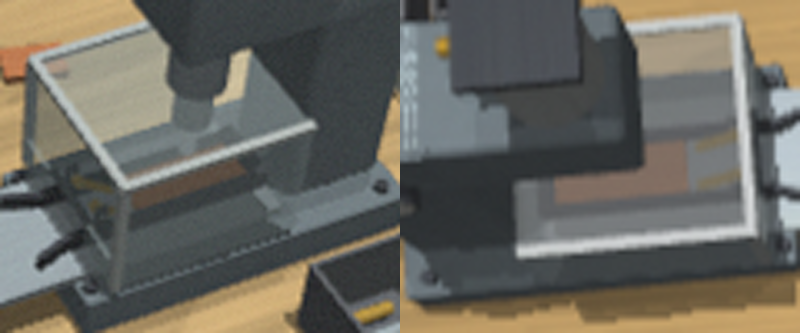

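The bar shows behind the clear guard in both views. In the right crop its rear end is at x ≈ 690, with both clip tips just behind it at about 697. The second push stopped at the same spot. Before inserting the stick, I'll check how it sits in the hand.

```bash
cat > k.py <<'E'
from h import *
f=dict(np.load("pics/top6.npz")); 
def ray(u,v,z):
    d=np.array([(u-f["cx"])/f["fx"],-(v-f["cy"])/f["fy"],-1])@f["pose"][:3,:3].T; o=f["pose"][:3,3]
    return ((o+d*(z-o[2])/d[2]-PRESS[:3,3])@PRESS[:3,:3]).round(4)
for c in((690,142),(690,190),(555,172)): print("bar pt",ray((c[0]-400)*.24+150,c[1]*.2402+160,.06))
for c in((697,150),(697,187)): print("clip tip",ray((c[0]-400)*.24+150,c[1]*.2402+160,.052))
S=HOME@tr(0,0,.10)
go(S,G); stat("over pocket")
f=cams.grab_frame("scene"); P=(cloud(f)-S[:3,3])@S[:3,:3]; g=dict(np.load("pics/scene3.npz")); P0=(cloud(g)-S[:3,3])@S[:3,:3]
for nm,ff,PP in(("before",g,P0),("now",f,P)):
    hsv=cv2.cvtColor(ff["frame"],cv2.COLOR_RGB2HSV); h,s=hsv[...,0],hsv[...,1]
    q=PP[(h>11)&(h<30)&(s>50)&(abs(PP[...,0])<.08)&(abs(PP[...,1])<.014)&(PP[...,2]>-.015)&(PP[...,2]<.03)]
    print(nm,len(q),"x",np.percentile(q[:,0],[1,99]).round(4),"y",np.median(q[:,1]).round(4),[(np.percentile(w[:,2],[3,97]).round(4)) for a in(-.04,0,.04) for w in [q[abs(q[:,0]-a)<.012]]])
E
python3 k.py
```

```text
bar pt [ 0.0536 -0.0167  0.06  ]
bar pt [0.0561 0.0206 0.06  ]
bar pt [ 0.157 -0.003  0.06 ]
clip tip [ 0.0495 -0.0121  0.052 ]
clip tip [0.0515 0.0169 0.052 ]
over pocket 28.65 [ 0.4667 -0.3874  0.1835] F [ 0.5 -0.7 -0. ] op 0.0105 q [-0.96  0.03  2.09  0.62  0.81 -1.39]
before 423 x [-0.0566  0.0602] y -0.0041 [array([0.0004, 0.0281]), array([0.0002, 0.0206]), array([0.0007, 0.02  ])]
now 421 x [-0.0563  0.0595] y -0.0058 [array([0.0008, 0.028 ]), array([0.0012, 0.0206]), array([0.0017, 0.0206])]
```

The stick has not shifted in the hand, and the bar's front is at x ≈ 157 (stop at 158). I'll insert the stick.

```bash
cat > k.py <<'E'
from h import *
print(go(HOME@tr(0,0,.012),G,line=True,feed=.1,max_force=6)); stat("near")
print(go(HOME@tr(0,0,-.001),G,line=True,feed=.03,max_force=6)); stat("in")
ctrl.release(); ctrl.wait(.3)
go(HOME@tr(0,0,.10),G,line=True); 
ctrl.move_to([.36,-.25,.30],ctrl.read_eef_rot()); stat("away")
for n in("scene","top"):
    f=cams.grab_frame(n); np.savez(f"pics/{n}7.npz",**f); g=dict(np.load(f"pics/{n}0.npz"))
    for nm,ff in(("before",g),("now",f)):
        P=cloud(ff); hsv=cv2.cvtColor(ff["frame"],cv2.COLOR_RGB2HSV); h,s=hsv[...,0],hsv[...,1]
        w=(h>11)&(h<30)&(s>60)&(P[...,0]>.47)&(P[...,0]<.58)&(P[...,1]<-.22)&(P[...,1]>-.44)&(P[...,2]>.025)
        q=P[w]; print(n,nm,len(q),"ymax",q[:,1].max().round(4),[P_.round(4).tolist() for z in(.045,.075,.1,.125) for P_ in [q[abs(q[:,2]-z)<.008].mean(0)[:2]]],"zmax",q[:,2].max().round(4))
a=np.load("pics/scene7.npz")["frame"]; cv2.imwrite("pics/s7.png",cv2.resize(a[100:340,50:450,::-1],(800,480)))
E
python3 k.py
```

```text
False
near 29.73 [ 0.5101 -0.3857  0.1067] F [ 5.4  2.  -0.4] op 0.0106 q [-0.89  0.19  2.09  0.71  0.66 -1.46]
True
in 30.17 [ 0.5162 -0.3864  0.0966] F [-1.4 -0.4  4. ] op 0.0106 q [-0.88  0.21  2.09  0.73  0.64 -1.47]
away 32.84 [ 0.3603 -0.2502  0.2993] F [ 0.3  0.2 -0.8] op 0.0853 q [-0.99 -0.46  2.26  0.5   1.1  -1.2 ]
scene before 445 ymax -0.2433 [[0.5433, -0.3548], [0.5334, -0.3752], [0.5192, -0.3888], [0.5054, -0.4034]] zmax 0.1402
scene now 436 ymax -0.244 [[0.5438, -0.3554], [0.5339, -0.3762], [0.5196, -0.3905], [0.5045, -0.4045]] zmax 0.1402
top before 387 ymax -0.245 [[0.5508, -0.3182], [0.5316, -0.3687], [0.5171, -0.3834], [0.5022, -0.399]] zmax 0.1398
top now 387 ymax -0.2456 [[0.551, -0.3192], [0.5319, -0.3702], [0.5178, -0.383], [0.5014, -0.3998]] zmax 0.1385
```

View pics/s7.png

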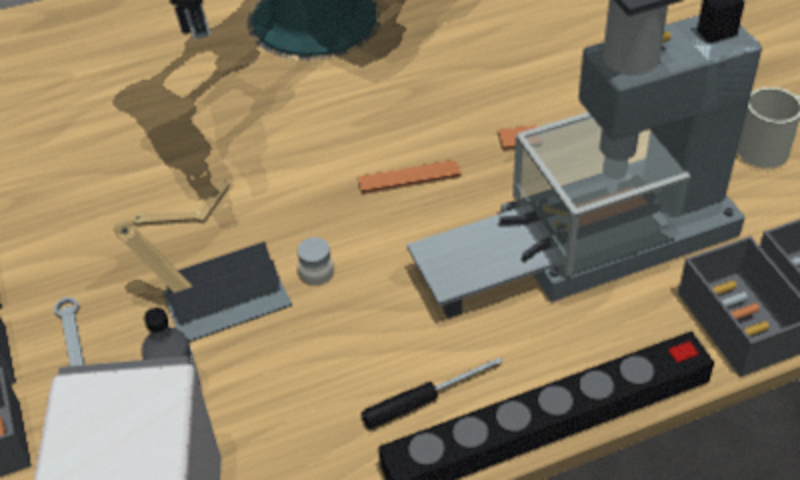

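The stick is back in the holder at crop (155,255), within about 2 mm of its starting pose. The bar is home, and the bystanders are where they were. I'm handing in.

```bash
python3 -c "
from station import ctrl
ctrl.job_done(); print(ctrl.read_clock())"
```

```text
the job is handed in; nothing more can be done
the job is handed in; nothing more can be done
```

The job is handed in, at about 33 s of the 72 s allowed; no verdict is reported. I laid the 100 mm bar on the bed with its front between the guides and fed it home with the push stick. I then put the stick back in its holder and moved the arm clear.

- **Bar home:** two pushes met a firm stop at stick x 3.9 and 4.4 mm, against about 3 mm expected, which fits the roughly 1–2 mm uncertainty in my press frame. The top view puts the bar's front at x ≈ 157 mm (stop at 158) and its rear at about 54–56 mm (expected 58).
- **Clips:** both tips appear just behind the bar's rear end, at x ≈ 50 mm, in a coarse image. Their angles could not be read directly, so "down" is judged from that picture.
- **Stick:** it is within about 2 mm of its starting pose in both camera views, leaning as before.
- **Hand and bystanders:** the hand stayed outside the guard throughout. The last scene picture shows no visible shift in the bystanders; I did not measure their positions again.
- **Failed on the way:** my first two copper colour masks missed the bars and had to be retuned. The top-view mask also failed on the bar behind the guard, so I picked those points by eye.

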